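Slide the praline mould into the vibrating table and close the keeper

ROBOT

A 7-joint arm with a two-finger parallel gripper is mounted at the origin on the work surface. World frame = base frame: x ahead of the robot, y to its left, z up, the work surface at z = 0. Lengths are in m, angles in rad, forces in N, time in s.
With the tool pointing down it reaches from about 0.4 to 0.875 m from the base axis. Payload 19.3 kg.
Tool frame: the origin (TCP) lies midway between the tips of the shut fingers; the grasp point (between the pads) lies 19 mm behind it (bot.grip_point_offset is the distance from the TCP to the grasp point, in m); z points along the fingers, y is the direction in which the jaws open and shut (so a half turn about z gives the same grasp; the last joint's range is limited). The gripper opens to 85 mm and grips with 20 to 120 N. Pads are 22 mm wide; open, the fingers measure 114 mm over their backs; the gripper's body (76 mm by 85 mm) begins 54 mm behind the grasp point. The pads swing forward as they close: fully open they stand 13 mm farther back than shut.
Start: joints at [1.104, 0.521, -0.036, 1.599, 0.021, 1.021, -0.113], TCP at [0.242, -0.576, 0.231] pointing down, gripper open.
Joint ranges: [-2.91, 2.91], [-0.3, 2.13], [-1.5, 1.42], [0.17, 2.43], [-1.26, 4.41], [0.16, 1.93], [-2.52, 2.52]. Speed limits (rad/s): [1.89, 1.89, 2.39, 2.39, 3.01, 3.01, 3.01].

INTERFACE

Orientations are given as [roll, pitch, yaw] about the fixed x, y, z axes, in that order (R = Rz(yaw) Ry(pitch) Rx(roll)).
In Python, from workcell import bot, viewer, workorder gives the robot as it stands.
- The arm moves only by the tool move_arm, never from a script. Its argument "plan" is a list of rows, each a list of 6 numbers: the shift along the tool's x, y, z scaled (see below), then the turn, a rotation vector about the tool's x, y, z scaled (see below). A call has 1 to 5 rows; each row shifts and turns the commanded pose from where the row before left it, along the tool's axes as they then stand; what a row does not reach is not made up. The controller multiplies each number of a shift by 0.025 m and each number of a turn by pi rad. A row lasts 1/10 s, in which the tool goes at most 50 mm and 8.59 degrees, less where a joint would pass 70% of its speed; a pose out of reach is approached as far as the arm can. A call with a number of a shift or a turn outside -1 to 1 is refused whole. A call with a gripper value outside its range is refused whole. "claw" is the closure, from -1 (fully open) to 1 (shut), so that 0 is half open, set as the call begins (left out, the last holds). The fingers move at their own pace and stop on an object; "force" is the grip in N (left out, the last holds). Time passes only in rows, so rows that do not move let the fingers close. It gives the time, the measured TCP pose, the force and the opening at its end, in the units of the state.
- bot.observe(): the state, without advancing time (a new reading comes with each control period).
- viewer.grab_frame(name): name is "scene" or "top" or "wrist"; returns the picture (420x560x3 uint8, red, green, blue); there is no depth.
- viewer.camera_info(name): a dict with "K" (3x3 intrinsics, pixels), "D" ([k1, k2, p1, p2, k3] as OpenCV has them; the pictures are not rectified), "R" (3x3) and "t" (3): a world point X has camera coordinates R X + t. Camera axes: x right, y down, z forward; pixel columns grow to the right and rows downward; lengths in m; the calibration is good to about 2 mm. A picture is of the moment at which its call begins: read the wrist's pose just before it. camera_info takes no time and is no camera call; for the wrist camera it gives the pose at the moment of the call.
- workorder.job_done(): hands the job in, once; it reports no verdict.
The state is a dict: "clock": time; "qpos": joint angles; "qd": joint speeds; "joint_efforts": joint torques, N m; "position": TCP position; "tool_rot": TCP orientation; "force": force on the tool from outside, world axes, zero at the start; "moment": the same for the moment, N m; "grip_width": finger opening in m.
Only numpy, scipy, OpenCV 4.12 (cv2) and the standard library are available. Lean on these libraries where they do the work, as an engineer would, in place of code of your own. Each camera call takes 0.05 s, during which the arm holds its last target.

TASK

Without picking it up, push the empty white praline mould flat along the blue plate of the vibrating table, lengthways through the narrow gap between the two steel side guides, until its front end is right up against the steel stop at the far end. Then push the keeper with the red knob round behind the mould, fully shut, so that the mould cannot walk out. Leave everything else on the plate and the bench where it stands.

Things in the scene. Friction and masses are not known exactly. Their poses are not given: they have to be found in the camera images.
- mould: Empty white praline mould, a rigid open grid of 4 by 7 square cavities: 120 mm (its x) by 200 mm (its y, the long way) by 24 mm high, 0.2 to 0.4 kg, loose. Origin at the centre of its underside. Same when turned half round; either end may lead. It starts askew on the open end of the plate (-y of the guides), its y axis within about 0.5 rad of the guides' direction.
- home (a point): Where the mould's origin is when fully home: on the plate, midway between the guides, 100 mm before the face of the stop (steel bar, 30 mm high, 150 mm wide). Frame of the fixed vibrating table: y along the guides towards the stop (the way to push), x across, away from the robot, z up. The level blue plate, 90 mm above the bench, spans x -170 to 170, y -525 to 135 mm here.
- mouth (a point): Middle of the gap's entrance, on the plate's surface, 85 mm before home (home's -y); same axes. From here two upright steel side guides, 12 mm thick and 30 mm high, run 170 mm towards the stop, inner faces 126 mm apart (63 mm either side of the middle). Their ends are rounded (radius 6 mm) and reach 6 mm further out than this point.
- keeper (a joint): Angle (rad) of the keeper, a flat steel swivel bar near the entrance, on the robot's side. 0: it points straight back (home's -y); negative (to -1.0): swung outward to the robot, clear of the mould's way; 1.57 (end stop): straight across behind the mould (home's +x), fully shut, 5 mm behind a mould that is home. Turns stiffly (0.6 N at the knob), stays where left; starts -0.8 to -0.3.
- keeper_pivot (a point): On the keeper's vertical pivot axis, 13 mm above the plate, at home's x -83 mm, y -112 mm. The bar is 12 mm wide, 10 mm thick, 85 mm long from this axis, its underside 8 mm above the plate.
- keeper_knob (a point): On the axis of the keeper's upright red knob (14 mm across, from 18 to 48 mm above the plate), 80 mm from the pivot and near the free end of the bar; this point is 33 mm above the plate.
- red_bottle: Bystander: small white bottle with a red cap, 38 mm across, 105 mm high, standing on the far side of the plate outside the guides. Origin at the centre of its underside.
- yellow_bottle: Bystander: the same bottle with a yellow cap, beside it.
- ramekin: Bystander: small white ceramic cup, 68 mm across, 40 mm high, standing on the plate on the robot's side, outside the guides. Origin at the centre of its underside.
- bowl: Bystander: white ceramic bowl, 180 mm across, 90 mm high, on the bench to the robot's right. Origin at the centre of its underside.
- palette_knife: Bystander: stepped palette knife with a black handle, 270 mm long, 18 mm high, lying on the bench to the robot's left.
- nut_jar: Bystander: amber glass jar with a steel lid, 70 mm across, 120 mm high, on the bench beyond the plate. Origin at the centre of its underside.
- thermometer: Bystander: red and black pistol-shaped infrared thermometer, 145 mm by 140 mm, 36 mm high, lying on the bench to the robot's right front.
Things that resemble listed ones, but are neither listed nor needed, are in the scene too. Of the things shaped like the mould, the white one is meant.

How it is judged:
By the outcome, as a careful person would: the job done as asked, in the order asked, and still so for the second after the job is handed in, with the robot touching nothing.
It also fails if it takes over 72 s, if anything falls off the work surface, if the arm or the gripper's body presses on something with over 40 N, if the wrist force passes 120 N, or if a joint passes its speed limit or range.

## Working session

There is one attempt and no reset: what is moved stays moved. The work goes in short steps, Python scripts to look and compute and a tool call to move; the robot and the scene stay as the last step left them, time stands still between calls to the robot, and variables do not carry over. Pictures are saved under pics/ and viewed, and the job is handed in when it is done.

Besides the shell and the picture viewer there is one more tool, called after "Request:" as name(argument=value, ...), one argument or row to a line, values as JSON. move_arm: Moves the arm, as the interface text tells. Shifts and turns lie within -1 to 1; 1 stands for 0.025 m of shift or pi rad of turn. Its arguments: {"type":"object","properties":{"plan":{"type":"array","items":{"type":"array","items":{"type":"number"}}},"claw":{"type":"number"},"force":{"type":"number"}},"required":["plan"]}

```bash
ls; mkdir -p pics
python3 - <<'E'
from workcell import bot, viewer, workorder
import cv2
print(bot.observe())
for n in ["scene","top"]:
    im=viewer.grab_frame(n); cv2.imwrite(f"pics/{n}0.png",im[:,:,::-1]); print(n,viewer.camera_info(n))
E
```

```text
pics
{'clock': 0.0, 'qpos': array([ 1.10381155,  0.52204142, -0.0363468 ,  1.59995386,  0.02121984,
        1.02112031, -0.11280927]), 'qd': array([ 5.62593063e-04, -9.64141673e-04,  8.95171986e-04,  1.50875295e-04,
        2.02721475e-05, -6.77102446e-04,  1.87254846e-03]), 'joint_efforts': array([-1.17417432e-03, -9.27132940e+01,  1.97933257e+00, -3.69943821e+01,
        1.78929884e-02,  8.14141065e-03,  4.41155976e-05]), 'position': array([ 0.24138315, -0.57615899,  0.23072783]), 'tool_rot': array([-3.14045879e+00,  8.78825773e-05,  3.96791805e-01]), 'force': array([ 0.12544518, -0.76684646,  0.52001098]), 'moment': array([ 0.04812616, -0.01066129, -0.01051385]), 'grip_width': 0.08521082740540613}
scene {'K': array([[391.64555348,   0.        , 279.37671873],
       [  0.        , 391.64555348, 210.75672313],
       [  0.        ,   0.        ,   1.        ]]), 'D': array([-0.06072917,  0.        ,  0.        ,  0.        ,  0.        ]), 'R': array([[-0.86892437,  0.49494352,  0.00116407],
       [ 0.28201044,  0.49702845, -0.82062954],
       [-0.40674385, -0.71273672, -0.57145937]]), 't': array([ 0.4722915 , -0.03139795,  1.54749173])}
top {'K': array([[507.47466469,   0.        , 285.0522942 ],
       [  0.        , 507.47466469, 204.18907635],
       [  0.        ,   0.        ,   1.        ]]), 'D': array([-0.19029292,  0.        ,  0.        ,  0.        ,  0.        ]), 'R': array([[-1.11768343e-02, -9.99937459e-01,  3.94697452e-04],
       [-9.96689919e-01,  1.11087461e-02, -8.05344756e-02],
       [ 8.05250543e-02, -1.29351146e-03, -9.96751746e-01]]), 't': array([-0.03895321,  0.5148502 ,  1.63990823])}
```

View pics/scene0.png

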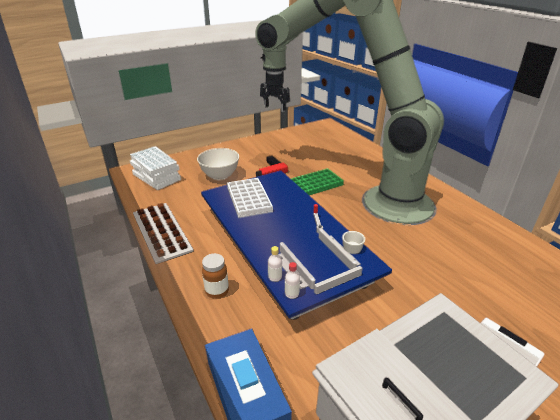

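View pics/top0.png

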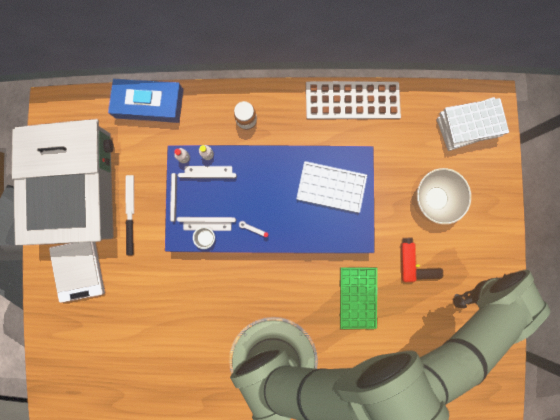

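```bash
cat > h.py <<'E'
import numpy as np, cv2
from workcell import bot, viewer, workorder
def ray(info,uv,z):
    uv=np.asarray(uv,float).reshape(-1,1,2)
    p=cv2.undistortPoints(uv,info["K"],info["D"]).reshape(-1,2)
    d=np.c_[p,np.ones(len(p))]@info["R"]; c=-info["R"].T@info["t"]
    z=np.broadcast_to(z,len(p))
    return c+d*((z-c[2])/d[:,2])[:,None]
def proj(info,X):
    r,_=cv2.Rodrigues(info["R"]); return cv2.projectPoints(np.asarray(X,float).reshape(-1,1,3),r,info["t"],info["K"],info["D"])[0].reshape(-1,2)
E
python3 - <<'E'
from h import *
im=cv2.imread("pics/top0.png"); I=viewer.camera_info("top")
hsv=cv2.cvtColor(im,cv2.COLOR_BGR2HSV)
b=cv2.inRange(hsv,(110,120,40),(130,255,255)); b[:, :164]=0; b[:140]=0
cs,_=cv2.findContours(b,cv2.RETR_EXTERNAL,cv2.CHAIN_APPROX_NONE)
c=max(cs,key=cv2.contourArea); 
P=ray(I,c.reshape(-1,2),0.09)[:,:2]
r=cv2.minAreaRect((P*1000).astype(np.float32)); print("plate",r, cv2.boxPoints(r))
cv2.imwrite("pics/topcropA.png",cv2.resize(im[140:260,160:270],None,fx=5,fy=5,interpolation=cv2.INTER_CUBIC))
cv2.imwrite("pics/topcropB.png",cv2.resize(im[145:260,280:385],None,fx=5,fy=5,interpolation=cv2.INTER_CUBIC))
w=cv2.inRange(hsv,(0,0,130),(180,90,255)); w[:150]=0;w[225:]=0;w[:,:290]=0;w[:,376:]=0
w=cv2.morphologyEx(w,cv2.MORPH_CLOSE,np.ones((5,5)))
cs,_=cv2.findContours(w,cv2.RETR_EXTERNAL,cv2.CHAIN_APPROX_NONE)
c=max(cs,key=cv2.contourArea); h=cv2.convexHull(c).reshape(-1,2)
P=ray(I,h,0.114)[:,:2]
r=cv2.minAreaRect((P*1000).astype(np.float32)); print("mould",r, cv2.boxPoints(r))
E
```

```text
plate ((528.5119018554688, -10.255645751953125), (616.0281982421875, 332.123291015625), 89.27467346191406) [[ 358.56442 -316.14288]
 [ 690.6611  -320.34723]
 [ 698.45935  295.6316 ]
 [ 366.36273  299.83594]]
mould ((559.2119140625, -189.62823486328125), (205.11410522460938, 129.10194396972656), 76.95301055908203) [[ 473.17505  -274.96542 ]
 [ 598.9442   -304.1102  ]
 [ 645.2488   -104.291046]
 [ 519.4796    -75.14627 ]]
```

View pics/topcropA.png

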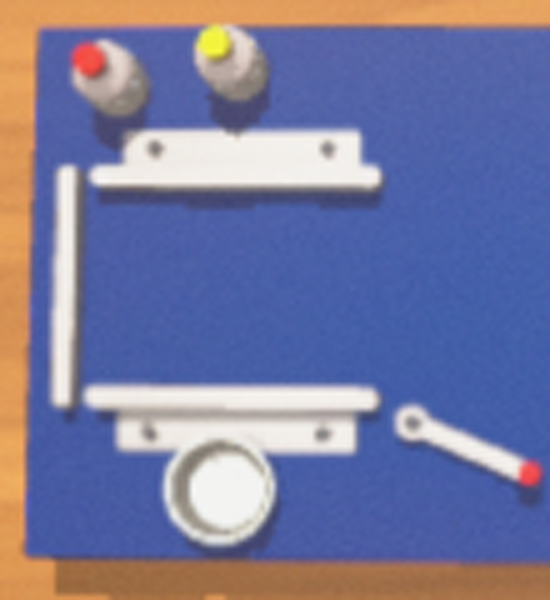

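View pics/topcropB.png

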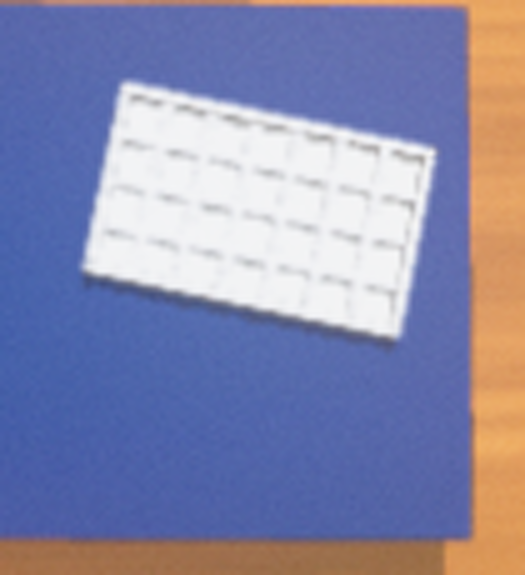

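Run:
```python
from h import *
np.set_printoptions(precision=4,suppress=True)
I=viewer.camera_info("top")
A=lambda L:[(160+x/5,140+y/5) for x,y in L]
B=lambda L:[(280+x/5,145+y/5) for x,y in L]
print("plateL",ray(I,A([(38,27),(25,557)]),.09)); print("plateR",ray(I,B([(467,5),(472,540)]),.09))
print("far guide inner top edge",ray(I,A([(92,187),(380,189)]),.12))
print("near guide inner top edge",ray(I,A([(88,385),(378,388)]),.12))
print("stop inner top edge",ray(I,A([(79,165),(71,405)]),.12))
print("pivot",ray(I,A([(411,423)]),.108),"knob",ray(I,A([(530,473)]),.138))
print("mould",ray(I,B([(121,82),(436,149),(400,341),(83,271)]),.114))
```

```text
plateL [[0.7021 0.33   0.09  ]
 [0.3638 0.3354 0.09  ]]
plateR [[ 0.692  -0.3287  0.09  ]
 [ 0.3521 -0.3231  0.09  ]]
far guide inner top edge [[0.5939 0.287  0.12  ]
 [0.59   0.1064 0.12  ]]
near guide inner top edge [[0.4703 0.2886 0.12  ]
 [0.4667 0.108  0.12  ]]
stop inner top edge [[0.6078 0.2954 0.12  ]
 [0.458  0.2993 0.12  ]]
pivot [[0.4454 0.0887 0.108 ]] knob [[0.4132 0.0142 0.138 ]]
mould [[ 0.6399 -0.1057  0.114 ]
 [ 0.596  -0.3019  0.114 ]
 [ 0.4763 -0.2764  0.114 ]
 [ 0.5219 -0.0804  0.114 ]]
```

Request:
move_arm(
  plan=[
    [0.5,0,0,0,0,0.033],
    [1,-0.2,0,0,0,0.033],
    [1,-0.3,0,0,0,0.033],
    [1,-0.4,0,0,0,0.033],
    [1,-0.8,0,0,0,0],
  ],
  claw=-1,
)

```text
clock: 0.6
position: [0.3486, -0.5157, 0.2309]
tool_rot: [-3.141, 0.001, -0.023]
force: [0.2, -0.2, -0.1]
grip_width: 0.0852
```

```bash
cat >> h.py <<'E'
from scipy.spatial.transform import Rotation as Ro
HOME=np.array([.5305,.198,.09]); TY=-0.018
def go(x,y,z,yaw=None):
    s=bot.observe(); R=Ro.from_euler('xyz',s['tool_rot']).as_matrix()
    d=R.T@(np.array([x,y,z])-s['position'])
    print("t %.2f pos %s rpy %s F %s"%(s['clock'],s['position'].round(4),s['tool_rot'].round(4),s['force'].round(1)),'units',(d/.025).round(2), end=' ')
    if yaw is not None:
        r=Ro.from_matrix(R.T@Ro.from_euler('xyz',[np.pi,0,yaw]).as_matrix()).as_rotvec(); print('turn',(r/np.pi).round(4),end='')
    print()
def T(xt,yt):  # table -> world
    c,s=np.cos(TY),np.sin(TY); return HOME[0]+c*xt-s*yt, HOME[1]+s*xt+c*yt
E
python3 -c "
from h import *
go(.675,-.19,.231,-.018)"
```

```text
t 0.60 pos [ 0.3486 -0.5157  0.2309] rpy [-3.1415e+00  7.0000e-04 -2.2900e-02] F [ 0.2 -0.2 -0.1] units [ 1.276e+01 -1.332e+01 -1.000e-02] turn [-0.      0.0002 -0.0015]
```

Request:
move_arm(
  plan=[
    [0.95,-1,0,0,0,0],
    [0.95,-1,0,0,0,0],
    [0.95,-1,0,0,0,0],
    [0.95,-1,0,0,0,0],
    [0.95,-1,0,0,0,0],
  ],
)

```text
clock: 1.1
position: [0.4698, -0.3918, 0.2311]
tool_rot: [-3.141, 0.0, -0.018]
force: [-0.2, -0.6, 0.0]
grip_width: 0.0857
```

Request:
move_arm(
  plan=[
    [1,-1,0,0,0,0],
    [1,-1,0,0,0,0],
    [1,-1,0,0,0,0],
    [1,-1,0,0,0,0],
    [1,-1,0,0,0,0],
  ],
)

```text
clock: 1.6
position: [0.5971, -0.2691, 0.231]
tool_rot: [-3.141, 0.001, -0.018]
force: [0.2, 0.0, -0.0]
grip_width: 0.0855
```

```bash
python3 -c "
from h import *
go(.675,-.19,.231,-.018)"
```

```text
t 1.60 pos [ 0.5971 -0.2691  0.231 ] rpy [-3.1414e+00  6.0000e-04 -1.7900e-02] F [ 0.2  0.  -0. ] units [ 3.06 -3.22 -0.  ] turn [-0.0001  0.0002  0.    ]
```

Request:
move_arm(
  plan=[
    [1,-1,0,0,0,0],
    [1,-1,0,0,0,0],
    [0.8,-0.9,0,0,0,0],
    [0,0,0,0,0,0],
    [0,0,0,0,0,0],
  ],
)

```text
clock: 2.1
position: [0.6675, -0.1986, 0.2306]
tool_rot: [-3.142, 0.001, -0.017]
force: [0.2, -0.6, 0.7]
grip_width: 0.0854
```

```bash
python3 -c "
from h import *
go(.675,-.19,.086,-.018)
im=viewer.grab_frame('wrist');cv2.imwrite('pics/w1.png',im[:,:,::-1])
im=viewer.grab_frame('scene');cv2.imwrite('pics/s1.png',im[:,:,::-1])
im=viewer.grab_frame('top');cv2.imwrite('pics/t1.png',im[:,:,::-1])
print(viewer.camera_info('wrist'))"
```

```text
t 2.10 pos [ 0.6675 -0.1986  0.2306] rpy [-3.1415e+00  1.1000e-03 -1.6900e-02] F [ 0.2 -0.6  0.7] units [ 0.3  -0.35  5.79] turn [-0.      0.0003  0.0004]
{'K': array([[369.76094582,   0.        , 275.966969  ],
       [  0.        , 369.76094582, 214.75313894],
       [  0.        ,   0.        ,   1.        ]]), 'D': array([-0.08628338,  0.        ,  0.        ,  0.        ,  0.        ]), 'R': array([[-1.96559214e-02, -9.99806775e-01,  2.40925172e-04],
       [-9.54219786e-01,  1.88316271e-02,  2.98512931e-01],
       [-2.98459788e-01,  5.63765114e-03, -9.54405559e-01]]), 't': array([-0.18710737,  0.60045345,  0.57878948])}
```

View pics/w1.png

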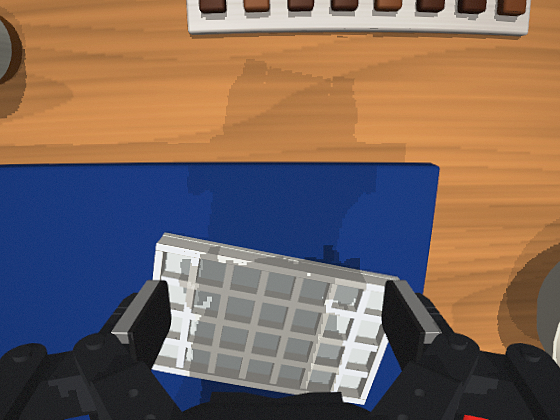

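View pics/s1.png

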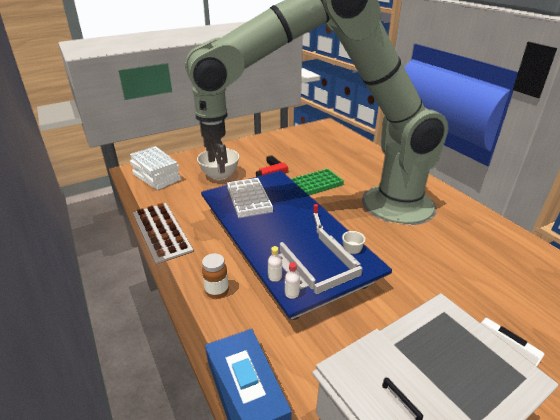

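View pics/t1.png

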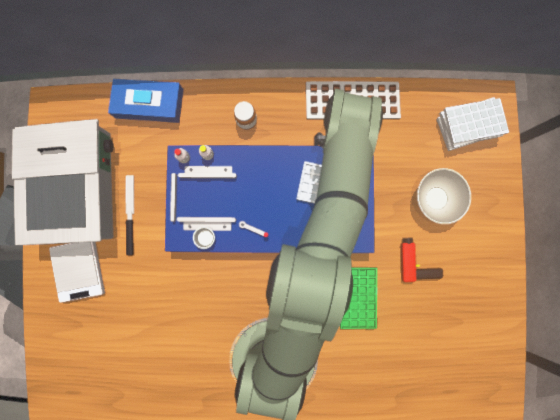

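Request:
move_arm(
  plan=[
    [0.25,-0.35,1,0,0,0],
    [0,0,1,0,0,0],
    [0,0,1,0,0,0],
    [0,0,1,0,0,0],
    [0,0,0.9,0,0,0],
  ],
)

```text
clock: 2.75
position: [0.6732, -0.1915, 0.1078]
tool_rot: [3.141, 0.0, -0.019]
force: [-0.6, 0.7, 0.4]
grip_width: 0.0853
```

Request:
move_arm(
  plan=[
    [0,0,0.4,0,0,0],
    [0,0,0.2,0,0,0],
    [0,0,0,0,0,0],
  ],
)

```text
clock: 3.05
position: [0.6739, -0.1908, 0.094]
tool_rot: [3.142, -0.0, -0.018]
force: [0.1, 0.2, -0.6]
grip_width: 0.0851
```

```bash
python3 -c "
from h import *
go(.645,-.19,.086,-.018)
im=viewer.grab_frame('wrist');cv2.imwrite('pics/w2.png',im[:,:,::-1])
im=viewer.grab_frame('scene');cv2.imwrite('pics/s2.png',cv2.resize(im[100:240,180:300],None,fx=5,fy=4)[:,:,::-1])"
```

```text
t 3.05 pos [ 0.6739 -0.1908  0.094 ] rpy [ 3.1415e+00 -1.0000e-04 -1.8500e-02] F [ 0.1  0.2 -0.6] units [-1.16 -0.01  0.32] turn [ 0.     -0.     -0.0001]
```

View pics/w2.png

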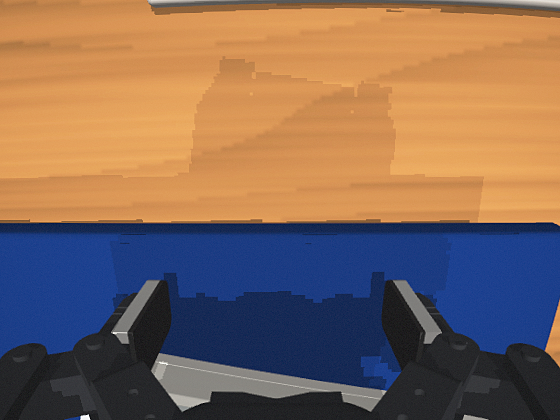

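View pics/s2.png

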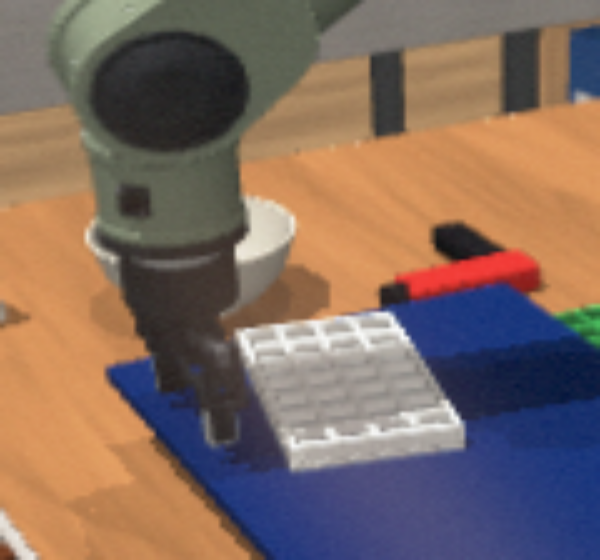

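Request:
move_arm(
  plan=[
    [0,0,0.2,0,0,0],
    [-0.3,0,0.1,0,0,0],
    [-0.3,0,0,0,0,0],
    [-0.3,0,0,0,0,0],
    [-0.2,0,0,0,0,0],
  ],
)

```text
clock: 3.65
position: [0.6456, -0.1901, 0.0865]
tool_rot: [3.142, 0.0, -0.018]
force: [0.0, 0.2, -0.1]
grip_width: 0.0855
```

Request:
move_arm(
  plan=[
    [-0.2,0,0,0,0,0],
    [-0.2,0,0,0,0,0],
    [-0.2,0,0,0,0,0],
    [-0.2,0,0,0,0,0],
    [-0.2,0,0,0,0,0],
  ],
)

```text
clock: 4.15
position: [0.6214, -0.1893, 0.0865]
tool_rot: [-3.141, -0.001, -0.018]
force: [3.5, 1.7, 1.9]
grip_width: 0.0855
```

```bash
python3 -c "
from h import *
go(.5945,-.19,.086,-.018)
im=viewer.grab_frame('wrist');cv2.imwrite('pics/w3.png',im[:,:,::-1])
im=viewer.grab_frame('scene');cv2.imwrite('pics/s3.png',cv2.resize(im[100:240,180:300],None,fx=5,fy=4)[:,:,::-1])"
```

```text
t 4.15 pos [ 0.6214 -0.1893  0.0865] rpy [-3.1415e+00 -7.0000e-04 -1.7900e-02] F [3.5 1.7 1.9] units [-1.08  0.05  0.02] turn [-0.     -0.0002  0.    ]
```

View pics/s3.png

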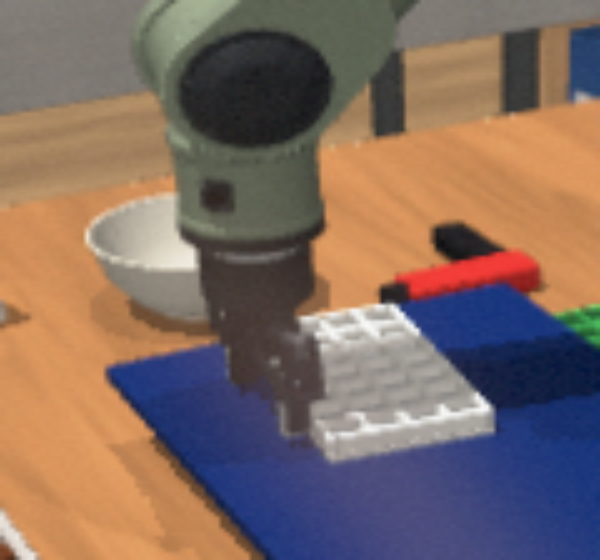

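Request:
move_arm(
  plan=[
    [-0.2,0,0,0,0,0],
    [-0.2,0,0,0,0,0],
    [-0.2,0,0,0,0,0],
    [-0.2,0,0,0,0,0],
    [-0.1,0,0,0,0,0],
  ],
)

```text
clock: 4.75
position: [0.5984, -0.1892, 0.0863]
tool_rot: [3.141, 0.0, -0.018]
force: [2.3, -0.5, -0.0]
grip_width: 0.0854
```

```bash
python3 -c "
from h import *
go(.5945,-.19,.086,-.018)
im=viewer.grab_frame('scene');cv2.imwrite('pics/s4.png',im[:,:,::-1]);cv2.imwrite('pics/s4c.png',cv2.resize(im[150:260,200:320],None,fx=6,fy=5)[:,:,::-1])"
```

```text
t 4.75 pos [ 0.5984 -0.1892  0.0863] rpy [ 3.1414e+00  3.0000e-04 -1.7900e-02] F [ 2.3 -0.5 -0. ] units [-0.15  0.03  0.01] turn [0.0001 0.0001 0.    ]
```

View pics/s4c.png

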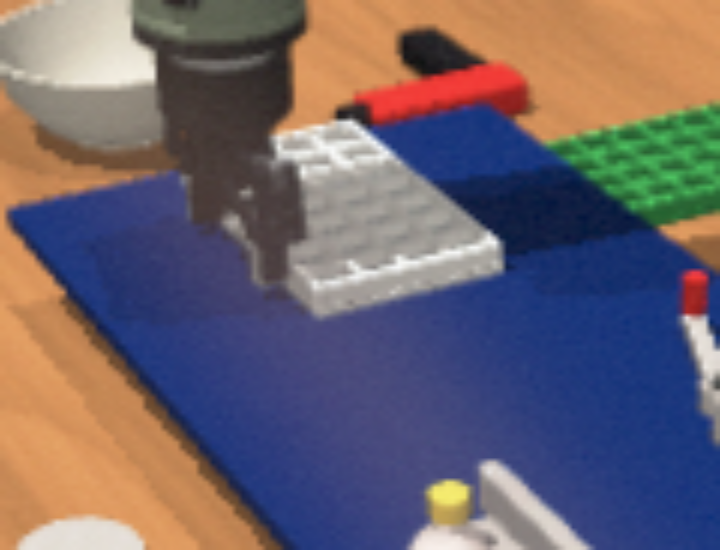

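```bash
python3 -c "
from h import *
np.set_printoptions(precision=4,suppress=True)
I=viewer.camera_info('scene')
P=ray(I,[(200+(x-3)/6+.08,150+(y-2.5)/5+.1) for x,y in [(318,287),(502,240),(347,120)]],.114)
c,s=np.cos(TY),np.sin(TY)
d=P[:,:2]-HOME[:2]
print(P, np.c_[c*d[:,0]+s*d[:,1], -s*d[:,0]+c*d[:,1]])
print(ray(viewer.camera_info('scene'),[(200+(x-3)/6,150+(y-2.5)/5) for x,y in [(695,270)]],.138))
"
```

```text
[[ 0.5867 -0.107   0.114 ]
 [ 0.4675 -0.1064  0.114 ]
 [ 0.4687 -0.3025  0.114 ]] [[ 0.0617 -0.3039]
 [-0.0575 -0.3054]
 [-0.0527 -0.5015]]
[[0.412 0.009 0.138]]
```

Request:
move_arm(
  plan=[
    [0.4,0,0,0,0,0],
    [0.6,0,-0.8,0,0,0],
    [0.3,0.5,-1,0,0,-0.045],
    [0,0.8,-1,0,0,-0.045],
    [0,1,-0.2,0,0,-0.045],
  ],
)

```text
clock: 5.3
position: [0.642, -0.2466, 0.1643]
tool_rot: [3.139, -0.002, 0.413]
force: [0.7, 0.1, 0.4]
grip_width: 0.0851
```

Request:
move_arm(
  plan=[
    [0,1,0,0,0,-0.045],
    [0,1,0,0,0,-0.045],
    [0,1,0,0,0,-0.045],
    [0,1,0,0,0,-0.045],
    [0,1,0,0,0,-0.045],
  ],
)

```text
clock: 5.8
position: [0.7185, -0.3424, 0.161]
tool_rot: [-3.141, 0.0, 1.117]
force: [-0.5, -0.7, 0.4]
grip_width: 0.0856
```

```bash
python3 -c "
from h import *
go(.521,-.355,.15,1.5528)"
```

```text
t 5.80 pos [ 0.7185 -0.3424  0.161 ] rpy [-3.1409e+00  5.0000e-04  1.1173e+00] F [-0.5 -0.7  0.4] units [-3.91 -6.88  0.45] turn [-2.000e-04  1.000e-04 -1.386e-01]
```

Request:
move_arm(
  plan=[
    [-0.6,-0.9,0,0,0,-0.046],
    [-0.4,-1,0,0,0,-0.046],
    [-0.3,-1,0,0,0,-0.046],
    [0,-1,0,0,0,0],
    [0,-1,0,0,0,0],
  ],
)

```text
clock: 6.3
position: [0.5876, -0.3485, 0.1609]
tool_rot: [-3.141, -0.0, 1.546]
force: [-0.0, 0.1, 0.0]
grip_width: 0.0854
```

```bash
python3 -c "
from h import *
go(.521,-.355,.15,1.5528)"
```

```text
t 6.30 pos [ 0.5876 -0.3485  0.1609] rpy [-3.1409e+00 -3.0000e-04  1.5462e+00] F [-0.   0.1  0. ] units [-0.33 -2.66  0.44] turn [-0.0002 -0.0001 -0.0021]
```

Request:
move_arm(
  plan=[
    [-0.2,-1,0,0,0,0],
    [-0.1,-1,0,0,0,0],
    [0,-0.4,0,0,0,-0.001],
    [0,0,0,0,0,0],
    [0,0,0,0,0,0],
  ],
)

```text
clock: 6.8
position: [0.5295, -0.3539, 0.1614]
tool_rot: [3.141, -0.0, 1.55]
force: [-0.2, -0.3, -0.1]
grip_width: 0.0848
```

```bash
python3 -c "
from h import *
go(.521,-.355,.15,1.5528)
for n in ['wrist','top','scene']:
  im=viewer.grab_frame(n);cv2.imwrite('pics/%s5.png'%n,im[:,:,::-1])
"
```

```text
t 6.80 pos [ 0.5295 -0.3539  0.1614] rpy [ 3.141e+00 -2.000e-04  1.550e+00] F [-0.2 -0.3 -0.1] units [-0.05 -0.34  0.45] turn [ 0.0002 -0.0001 -0.0009]
```

View pics/wrist5.png

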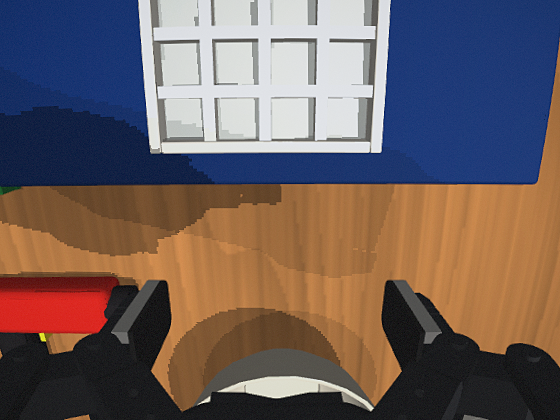

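View pics/top5.png

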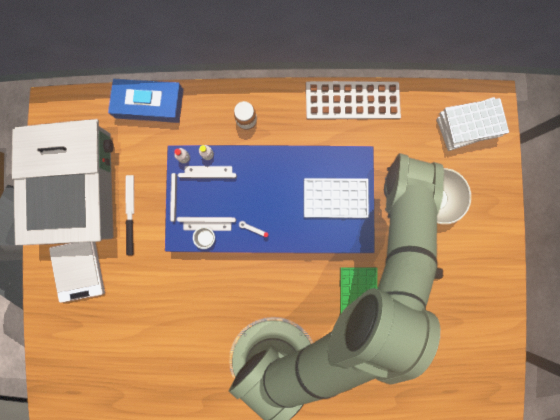

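View pics/scene5.png

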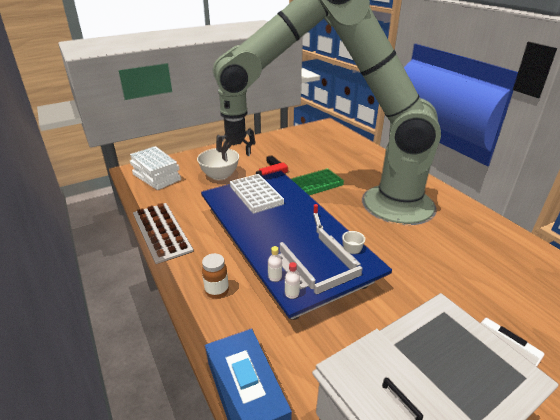

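```bash
cat >> h.py <<'E'
def mould(im,rows=(150,245),cols=(245,376)):
    I=viewer.camera_info("top"); hsv=cv2.cvtColor(im,cv2.COLOR_BGR2HSV)
    w=cv2.inRange(hsv,(0,0,140),(180,90,255)); m=np.zeros_like(w); m[rows[0]:rows[1],cols[0]:cols[1]]=255; w&=m
    w=cv2.morphologyEx(w,cv2.MORPH_CLOSE,np.ones((5,5)))
    cs,_=cv2.findContours(w,cv2.RETR_EXTERNAL,cv2.CHAIN_APPROX_NONE)
    c=max(cs,key=cv2.contourArea); h=cv2.convexHull(c).reshape(-1,2)
    P=ray(I,h,0.114)[:,:2]; r=cv2.minAreaRect((P*1000).astype(np.float32))
    b=cv2.boxPoints(r)/1000; c,s=np.cos(TY),np.sin(TY); d=b-HOME[:2]
    tb=np.c_[c*d[:,0]+s*d[:,1], -s*d[:,0]+c*d[:,1]]
    print("size",np.round(r[1],1),"centre table",tb.mean(0).round(4),"\ncorners",tb.round(4)); return tb
E
python3 -c "
from h import *
im=cv2.imread('pics/top5.png'); mould(im)
cv2.imwrite('pics/top5c.png',cv2.resize(im[165:235,295:380],None,fx=8,fy=8,interpolation=cv2.INTER_CUBIC))
cv2.imwrite('pics/top5d.png',cv2.resize(im[140:255,160:260],None,fx=5,fy=5,interpolation=cv2.INTER_CUBIC))
"
```

```text
size [152.4 222. ] centre table [ 0.0141 -0.4081] 
corners [[-0.0648 -0.299 ]
 [-0.0594 -0.5209]
 [ 0.093  -0.5172]
 [ 0.0875 -0.2952]]
```

View pics/top5c.png

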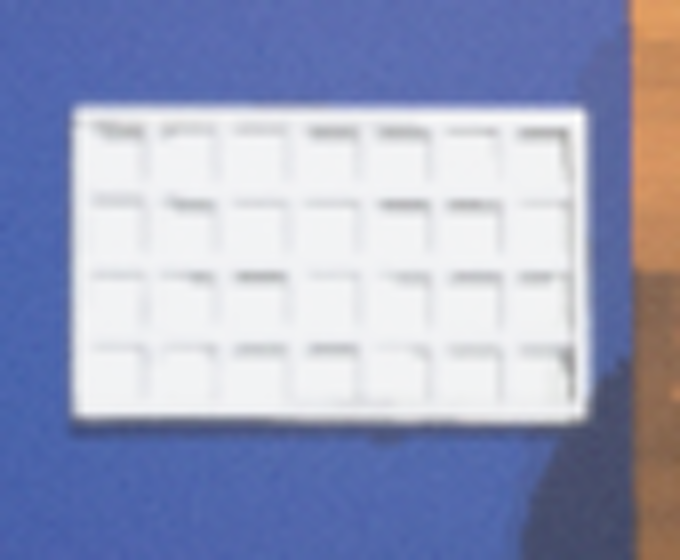

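```bash
cat >> h.py <<'E'
def cross(a,th,rising=True):
    """first subpixel index where a crosses th"""
    s=a>th
    if not rising: s=~s
    i=int(np.argmax(s)); 
    return np.nan if i==0 else i-1+(th-a[i-1])/(a[i]-a[i-1])
def edge_h(im,cols,r0,r1,z,th=165,ch=2):
    """scan rows r0->r1 (either direction) at each col; first rising crossing -> world pts"""
    I=viewer.camera_info("top"); out=[]
    for c in cols:
        a=im[min(r0,r1):max(r0,r1),c,ch].astype(float); 
        v=cross(a,th) if r1>r0 else len(a)-1-cross(a[::-1],th)
        out.append((c,min(r0,r1)+v))
    o=np.array(out); o=o[~np.isnan(o[:,1])]; return tab(ray(I,o,z))
def edge_v(im,rows,c0,c1,z,th=165,ch=2):
    I=viewer.camera_info("top"); out=[]
    for r in rows:
        a=im[r,min(c0,c1):max(c0,c1),ch].astype(float)
        v=cross(a,th) if c1>c0 else len(a)-1-cross(a[::-1],th)
        out.append((min(c0,c1)+v,r))
    o=np.array(out); o=o[~np.isnan(o[:,0])]; return tab(ray(I,o,z))
def tab(P):
    c,s=np.cos(TY),np.sin(TY); d=P[:,:2]-HOME[:2]
    return np.c_[c*d[:,0]+s*d[:,1], -s*d[:,0]+c*d[:,1]]
def fit(P,ax):
    """line: coordinate ax as function of other; returns value at mean, slope, resid (mm)"""
    o=P[:,1-ax]; k=np.polyfit(o-np.median(o),P[:,ax],1); res=P[:,ax]-np.polyval(k,o-np.median(o))
    g=abs(res)<2*res.std()+1e-4; k=np.polyfit(o[g]-np.median(o),P[g,ax],1)
    return "val %.4f at %.3f slope %.4f sd %.4f"%(k[1],np.median(o),k[0],res[g].std())
E
cat > m5.py <<'E'
from h import *
im=cv2.imread('pics/top5.png')
print('mould far  ',fit(edge_h(im,range(308,365),168,190,.114),0))
print('mould near ',fit(edge_h(im,range(308,365),224,206,.114),0))
print('mould front',fit(edge_v(im,range(182,214),296,312,.114),1))
print('mould rear ',fit(edge_v(im,range(182,212),371,360,.114),1))
for im in [cv2.imread('pics/top0.png')]:
  print('guide far in ',fit(edge_h(im,range(182,232),185,170,.12),0))
  print('guide near in',fit(edge_h(im,range(182,232),208,225,.12),0))
  print('stop',fit(edge_v(im,range(182,214),182,168,.12),1))
E
python3 m5.py
```

```text
mould far   val 0.0640 at -0.401 slope -0.0053 sd 0.0001
mould near  val -0.0578 at -0.401 slope 0.0109 sd 0.0003
mould front val -0.3002 at 0.002 slope 0.0032 sd 0.0000
mould rear  val -0.5006 at 0.006 slope 0.0084 sd 0.0002
guide far in  val 0.0638 at 0.002 slope -0.0013 sd 0.0002
guide near in val -0.0602 at -0.001 slope -0.0057 sd 0.0001
stop val 0.1010 at -0.001 slope 0.0040 sd 0.0004
```

```bash
sed -i 's/^HOME=.*/HOME=np.array([.5323,.199,.09]); TY=-0.015/' h.py; python3 m5.py; python3 -c "
from h import *
print(T(0,-.55)); go(*T(0,-.55),.085,np.pi/2+TY)"
```

```text
mould far   val 0.0610 at -0.402 slope -0.0023 sd 0.0001
mould near  val -0.0608 at -0.401 slope 0.0139 sd 0.0003
mould front val -0.3012 at -0.001 slope 0.0002 sd 0.0000
mould rear  val -0.5017 at 0.003 slope 0.0054 sd 0.0002
guide far in  val 0.0621 at 0.000 slope 0.0017 sd 0.0002
guide near in val -0.0620 at -0.002 slope -0.0027 sd 0.0001
stop val 0.1000 at -0.003 slope 0.0010 sd 0.0004
(np.float64(0.5240503093715195), np.float64(-0.3509381261601476))
t 6.95 pos [ 0.5294 -0.3536  0.1611] rpy [ 3.1413e+00 -4.0000e-04  1.5506e+00] F [-0.4  0.5 -0.7] units [ 0.1  -0.22  3.04] turn [ 0.0001 -0.0001 -0.0016]
```

Request:
move_arm(
  plan=[
    [0,-0.22,0.8,0,0,-0.0016],
    [0,0,0.9,0,0,0],
    [0,0,0.8,0,0,0],
    [0,0,0.5,0,0,0],
    [0,0,0,0,0,0],
  ],
)

```text
clock: 7.45
position: [0.5227, -0.3532, 0.0847]
tool_rot: [-3.14, -0.001, 1.555]
force: [-0.3, 1.3, -0.4]
grip_width: 0.0852
```

```bash
python3 -c "
from h import *
go(*T(0,-.515),.086,np.pi/2+TY)"
```

```text
t 7.45 pos [ 0.5227 -0.3532  0.0847] rpy [-3.1396e+00 -1.5000e-03  1.5554e+00] F [-0.3  1.3 -0.4] units [ 1.49  0.05 -0.05] turn [-0.0006 -0.0005 -0.0001]
```

Request:
move_arm(
  plan=[
    [0.4,0.02,0,0,0,0],
    [0.4,0.02,0,0,0,0],
    [0.3,0,0,0,0,0],
    [0.2,0,0,0,0,0],
    [0.2,0,0,0,0,0],
  ],
)

```text
clock: 7.95
position: [0.5247, -0.316, 0.0867]
tool_rot: [3.141, 0.0, 1.555]
force: [-0.0, -0.2, 0.1]
grip_width: 0.0852
```

Request:
move_arm(
  plan=[
    [0.2,0,0,0,0,0],
    [0.3,0,0,0,0,0],
    [0.3,0,0,0,0,0],
    [0.3,0,0,0,0,0],
    [0.3,0,0,0,0,0],
  ],
)

```text
clock: 8.45
position: [0.5252, -0.2817, 0.0866]
tool_rot: [3.141, 0.001, 1.554]
force: [-0.3, -5.6, 3.5]
grip_width: 0.0858
```

```bash
python3 -c "
from h import *
go(*T(0,-.215),.086,np.pi/2+TY)
for n in ['wrist','top']:
  im=viewer.grab_frame(n);cv2.imwrite('pics/%s6.png'%n,im[:,:,::-1])
"
```

```text
t 8.45 pos [ 0.5252 -0.2817  0.0866] rpy [3.1410e+00 9.0000e-04 1.5541e+00] F [-0.3 -5.6  3.5] units [10.63 -0.02  0.02] turn [ 0.0002  0.0003 -0.0005]
```

View pics/wrist6.png

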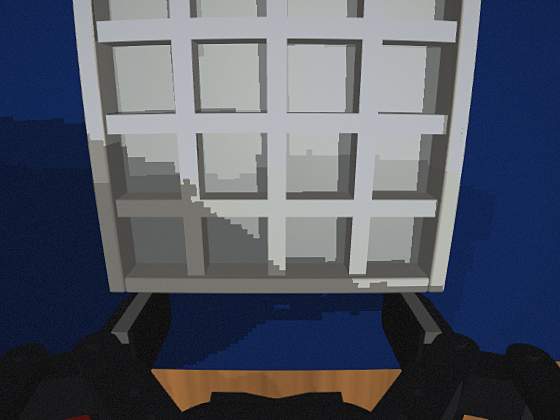

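View pics/top6.png

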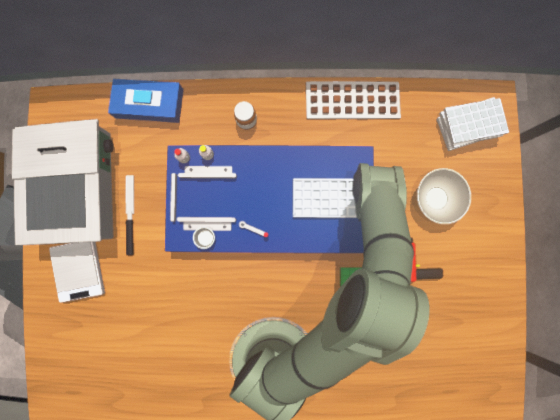

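Request:
move_arm(
  plan=[
    [0.4,0,0,0,0,0],
    [0.5,0,0,0,0,0],
    [0.5,0,0,0,0,0],
    [0.5,0,0,0,0,0],
    [0.5,0,0,0,0,0],
  ],
)

```text
clock: 9.05
position: [0.526, -0.2207, 0.0863]
tool_rot: [-3.142, 0.0, 1.555]
force: [-0.1, -4.9, 2.0]
grip_width: 0.0856
```

Request:
move_arm(
  plan=[
    [0.5,0,0,0,0,0],
    [0.5,0,0,0,0,0],
    [0.5,0,0,0,0,0],
    [0.3,0,0,0,0,0],
    [0.2,0,0,0,0,0],
  ],
)

```text
clock: 9.55
position: [0.5269, -0.1706, 0.0863]
tool_rot: [-3.141, -0.0, 1.555]
force: [-1.1, -4.8, 3.8]
grip_width: 0.0854
```

```bash
python3 -c "
from h import *
go(*T(0,-.215),.086,np.pi/2+TY)
for n in ['wrist','top']:
  im=viewer.grab_frame(n);cv2.imwrite('pics/%s7.png'%n,im[:,:,::-1])
im=im[:,:,::-1];cv2.imwrite('pics/top7c.png',cv2.resize(im[140:255,160:330],None,fx=4.5,fy=4.5,interpolation=cv2.INTER_CUBIC))
"
```

```text
t 9.55 pos [ 0.5269 -0.1706  0.0863] rpy [-3.1415 -0.      1.5554] F [-1.1 -4.8  3.8] units [ 6.19 -0.01  0.01] turn [-0.     -0.     -0.0001]
```

View pics/top7c.png

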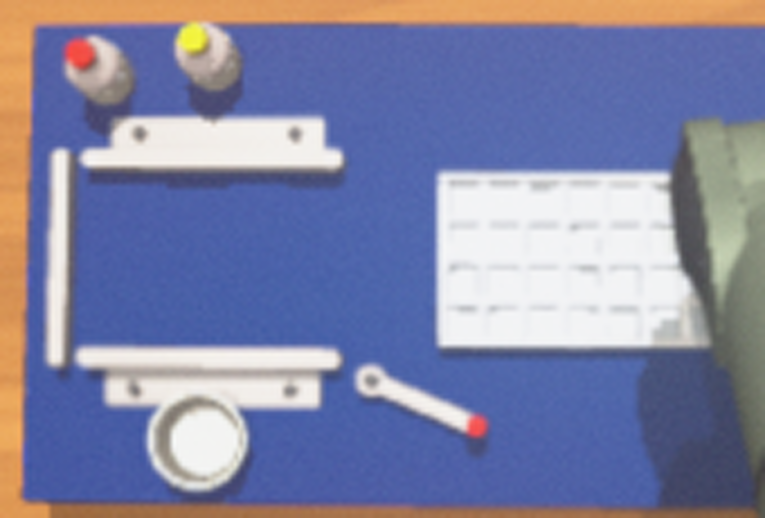

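Run:
```python
from h import *
im=cv2.imread('pics/top7.png')
print('mould far  ',fit(edge_h(im,range(260,306),168,190,.114),0))
print('mould near ',fit(edge_h(im,range(260,306),224,206,.114),0))
print('mould near th120',fit(edge_h(im,range(260,306),224,206,.114,th=200),0))
print('mould front',fit(edge_v(im,range(182,214),246,270,.114),1))
for n in ['top0','top6','top7']:
  im=cv2.imread(f'pics/{n}.png')
  print('guide far in ',fit(edge_h(im,range(182,232),185,170,.12),0))
  print('guide near in',fit(edge_h(im,range(182,232),208,225,.12),0))
print(np.round(edge_h(im,range(222,236,2),185,170,.12),4).tolist(),np.round(edge_h(im,range(222,236,2),208,225,.12),4).tolist())
```

```text
mould far   val 0.0606 at -0.236 slope -0.0032 sd 0.0001
mould near  val -0.0603 at -0.236 slope -0.0025 sd 0.0001
mould near th120 val -0.0592 at -0.236 slope -0.0034 sd 0.0001
mould front val -0.1559 at -0.001 slope 0.0098 sd 0.0000
guide far in  val 0.0621 at 0.000 slope 0.0017 sd 0.0002
guide near in val -0.0620 at -0.002 slope -0.0027 sd 0.0001
guide far in  val 0.0621 at 0.000 slope 0.0015 sd 0.0002
guide near in val -0.0620 at -0.002 slope -0.0027 sd 0.0001
guide far in  val 0.0620 at 0.000 slope 0.0023 sd 0.0002
guide near in val -0.0620 at -0.002 slope -0.0032 sd 0.0001
[[0.0619, -0.0481], [0.0621, -0.0543], [0.062, -0.0606], [0.0619, -0.0668], [0.062, -0.073], [0.0617, -0.0793], [0.0617, -0.0855]] [[-0.0619, -0.0499], [-0.0618, -0.0561], [-0.0618, -0.0623], [-0.0617, -0.0685], [-0.0618, -0.0747], [-0.0628, -0.0809], [-0.0637, -0.087]]
```

Request:
move_arm(
  plan=[
    [0.3,0,0,0,0,0],
    [0.4,0,0,0,0,0],
    [0.4,0,0,0,0,0],
    [0.4,0,0,0,0,0],
    [0.4,0,0,0,0,0],
  ],
)

```text
clock: 10.15
position: [0.5275, -0.1228, 0.0862]
tool_rot: [-3.141, -0.0, 1.555]
force: [0.1, -1.3, -1.4]
grip_width: 0.0851
```

Request:
move_arm(
  plan=[
    [0.4,0,0,0,0,0],
    [0.4,0,0,0,0,0],
    [0.4,0,0,0,0,0],
    [0.4,0,0,0,0,0],
    [0.4,0,0,0,0,0],
  ],
)

```text
clock: 10.65
position: [0.5284, -0.0732, 0.0863]
tool_rot: [3.142, -0.0, 1.555]
force: [-0.4, -1.5, -0.8]
grip_width: 0.0857
```

```bash
python3 -c "
from h import *
go(*T(0,-.113),.086,np.pi/2+TY)
for n in ['top']:
  im=viewer.grab_frame(n);cv2.imwrite('pics/%s8.png'%n,im[:,:,::-1])
im=im[:,:,::-1];cv2.imwrite('pics/top8c.png',cv2.resize(im[140:255,160:330],None,fx=4.5,fy=4.5,interpolation=cv2.INTER_CUBIC))
"
```

```text
t 10.65 pos [ 0.5284 -0.0732  0.0863] rpy [ 3.1415 -0.      1.5547] F [-0.4 -1.5 -0.8] units [ 6.37 -0.02  0.01] turn [ 0.     -0.     -0.0003]
```

View pics/top8c.png

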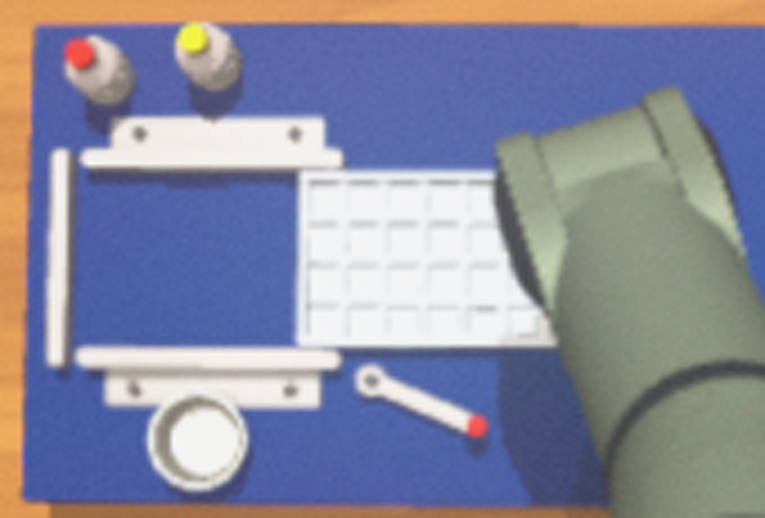

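Mould is in the gap. Pushing on to the stop.

Request:
move_arm(
  plan=[
    [0.4,0,0,0,0,0],
    [0.4,0,0,0,0,0],
    [0.4,0,0,0,0,0],
    [0.4,0,0,0,0,0],
    [0.4,0,0,0,0,0],
  ],
)

```text
clock: 11.2
position: [0.5292, -0.0232, 0.0864]
tool_rot: [3.142, 0.0, 1.555]
force: [0.0, -2.8, 2.7]
grip_width: 0.0856
```

Request:
move_arm(
  plan=[
    [0.4,0,0,0,0,0],
    [0.4,0,0,0,0,0],
    [0.4,0,0,0,0,0],
    [0.4,0,0,0,0,0],
    [0.4,0,0,0,0,0],
  ],
)

```text
clock: 11.7
position: [0.53, 0.0267, 0.0863]
tool_rot: [3.142, 0.0, 1.555]
force: [0.1, -4.9, 3.2]
grip_width: 0.0853
```

Request:
move_arm(
  plan=[
    [0.3,0,0,0,0,0],
    [0.3,0,0,0,0,0],
    [0.3,0,0,0,0,0],
    [0.2,0,0,0,0,0],
    [0.1,0,0,0,0,0],
  ],
)

```text
clock: 12.2
position: [0.5305, 0.0565, 0.0863]
tool_rot: [-3.142, 0.0, 1.555]
force: [-0.0, -6.1, 4.5]
grip_width: 0.0854
```

```bash
python3 -c "
from h import *
go(*T(0,-.113),.086,np.pi/2+TY)
for n in ['top']:
  im=viewer.grab_frame(n);cv2.imwrite('pics/%s9.png'%n,im[:,:,::-1])
im=im[:,:,::-1];cv2.imwrite('pics/top9c.png',cv2.resize(im[140:255,160:330],None,fx=4.5,fy=4.5,interpolation=cv2.INTER_CUBIC))
"
```

```text
t 12.20 pos [0.5305 0.0565 0.0863] rpy [-3.1415  0.      1.5551] F [-0.  -6.1  4.5] units [ 1.18 -0.01  0.01] turn [-0.      0.     -0.0002]
```

View pics/top9c.png

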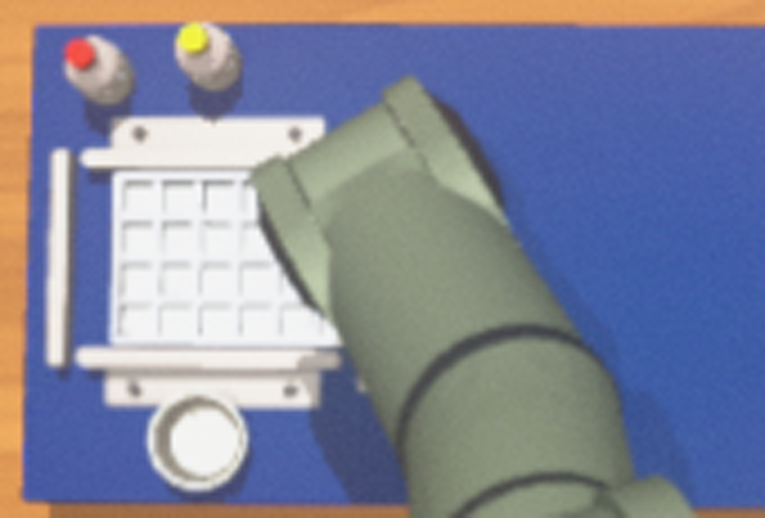

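Request:
move_arm(
  plan=[
    [0.2,0,0,0,0,0],
    [0.2,0,0,0,0,0],
    [0.2,0,0,0,0,0],
    [0.2,0,0,0,0,0],
    [0.1,0,0,0,0,0],
  ],
)

```text
clock: 12.75
position: [0.5308, 0.0791, 0.0862]
tool_rot: [-3.142, -0.0, 1.555]
force: [0.1, -6.1, 2.1]
grip_width: 0.0855
```

Request:
move_arm(
  plan=[
    [0.1,0,0,0,0,0],
    [0.06,0,0,0,0,0],
    [0.04,0,0,0,0,0],
    [0.04,0,0,0,0,0],
    [0,0,0,0,0,0],
  ],
)

```text
clock: 13.25
position: [0.5309, 0.0847, 0.0863]
tool_rot: [3.142, -0.0, 1.555]
force: [-0.6, -2.6, 0.8]
grip_width: 0.0857
```

```bash
python3 -c "
from h import *
go(*T(0,-.113),.086,np.pi/2+TY)
for n in ['top']:
  im=viewer.grab_frame(n);cv2.imwrite('pics/%s10.png'%n,im[:,:,::-1])
im=im[:,:,::-1];
cv2.imwrite('pics/top10c.png',cv2.resize(im[140:255,160:330],None,fx=4.5,fy=4.5,interpolation=cv2.INTER_CUBIC))
print('mould front',fit(edge_v(im,range(182,214),176,195,.114),1))
"
```

```text
t 13.25 pos [0.5309 0.0847 0.0863] rpy [ 3.1416e+00 -3.0000e-04  1.5548e+00] F [-0.6 -2.6  0.8] units [ 0.05 -0.01  0.01] turn [ 0.     -0.0001 -0.0003]Traceback (most recent call last):
  File "<string>", line 8, in <module>
    print('mould front',fit(edge_v(im,range(182,214),176,195,.114),1))
                            ~~~~~~^^^^^^^^^^^^^^^^^^^^^^^^^^^^^^^^
  File "h.py", line 52, in edge_v
    o=np.array(out); o=o[~np.isnan(o[:,0])]; return tab(ray(I,o,z))
                                                        ~~~^^^^^^^
  File "h.py", line 5, in ray
    p=cv2.undistortPoints(uv,info["K"],info["D"]).reshape(-1,2)
      ~~~~~~~~~~~~~~~~~~~^^^^^^^^^^^^^^^^^^^^^^^^
cv2.error: OpenCV(4.12.0) /io/opencv/modules/calib3d/src/undistort.dispatch.cpp:347: error: (-215:Assertion failed) CV_IS_MAT(_src) && CV_IS_MAT(_dst) && (_src->rows == 1 || _src->cols == 1) && (_dst->rows == 1 || _dst->cols == 1) && _src->cols + _src->rows - 1 == _dst->rows + _dst->cols - 1 && (CV_MAT_TYPE(_src->type) == CV_32FC2 || CV_MAT_TYPE(_src->type) == CV_64FC2) && (CV_MAT_TYPE(_dst->type) == CV_32FC2 || CV_MAT_TYPE(_dst->type) == CV_64FC2) in function 'cvUndistortPointsInternal'
```

View pics/top10c.png

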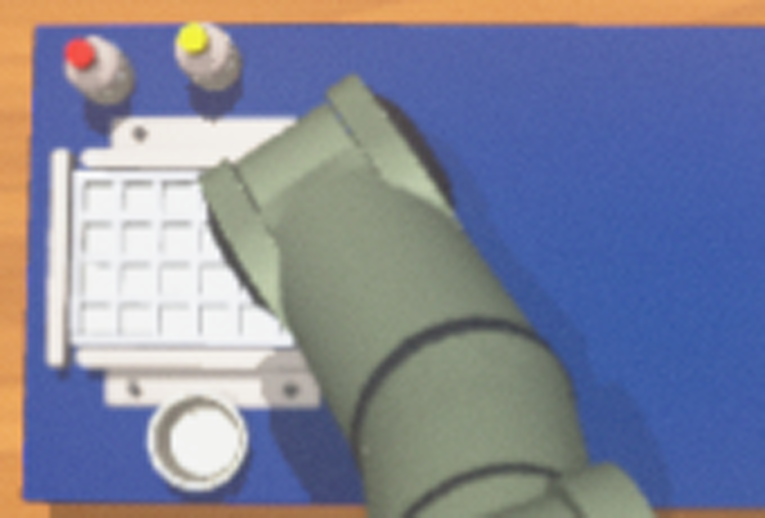

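Request:
move_arm(
  plan=[
    [0.05,0,0,0,0,0],
    [0.04,0,0,0,0,0],
    [0,0,0,0,0,0],
  ],
)

```text
clock: 13.6
position: [0.531, 0.087, 0.0863]
tool_rot: [-3.142, -0.0, 1.555]
force: [-0.4, -1.1, 0.4]
grip_width: 0.0857
```

Request:
move_arm(
  plan=[
    [0.04,0,0,0,0,0],
    [0.04,0,0,0,0,0],
    [0,0,0,0,0,0],
  ],
)

```text
clock: 13.9
position: [0.5309, 0.088, 0.0863]
tool_rot: [-3.141, 0.001, 1.554]
force: [-0.4, -7.0, 1.6]
grip_width: 0.0856
```

Request:
move_arm(
  plan=[
    [0.04,0,0,0,0,0],
    [0.04,0,0,0,0,0],
    [0,0,0,0,0,0],
  ],
)

```text
clock: 14.2
position: [0.5309, 0.0881, 0.0863]
tool_rot: [-3.141, 0.003, 1.553]
force: [-0.7, -18.2, 5.5]
grip_width: 0.0857
```

Request:
move_arm(
  plan=[
    [-0.3,0,0,0,0,0],
    [-0.6,0,0,0,0,0],
    [-0.8,0,-0.5,0,0,0],
    [-0.7,0,-1,0,0,0],
    [0,0,-1,0,0,0],
  ],
)

```text
clock: 14.7
position: [0.5296, 0.0276, 0.1492]
tool_rot: [-3.14, 0.001, 1.552]
force: [0.2, 0.3, -0.6]
grip_width: 0.0853
```

Request:
move_arm(
  plan=[
    [-0.4,-0.7,-1,0,0,0],
    [0,-0.8,-0.3,0,0,0],
    [0,-0.9,0,0,0,0],
    [0,-0.8,0,0,0,0],
    [0,0,0,0,0,0],
  ],
)

```text
clock: 15.2
position: [0.448, 0.0213, 0.1815]
tool_rot: [-3.141, 0.001, 1.555]
force: [0.6, 0.3, 0.4]
grip_width: 0.0859
```

```bash
python3 -c "
from h import *
go(.435,.010,.102,np.pi/2+TY); print('pivot',T(-.083,-.112),bot.observe()['qpos'].round(2))
for n in ['top','scene','wrist']:
  im=viewer.grab_frame(n);cv2.imwrite('pics/%s11.png'%n,im[:,:,::-1])
"
```

```text
t 15.20 pos [0.448  0.0213 0.1815] rpy [-3.1411e+00  6.0000e-04  1.5548e+00] F [0.6 0.3 0.4] units [-0.46 -0.51  3.18] turn [-0.0002  0.0002 -0.0003]
pivot (np.float64(0.44762940032421444), np.float64(0.08825755307677702)) [ 0.19  0.34 -0.46  2.08  0.22  0.76 -0.42]
```

View pics/wrist11.png

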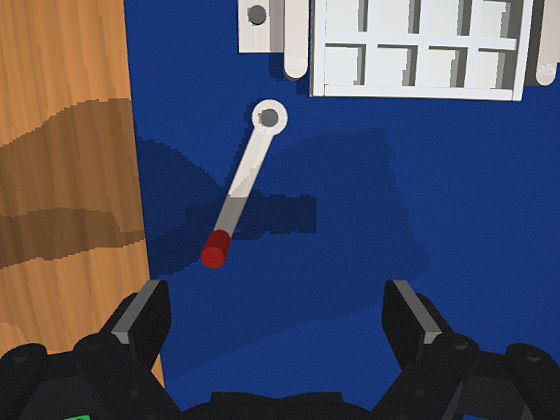

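View pics/scene11.png

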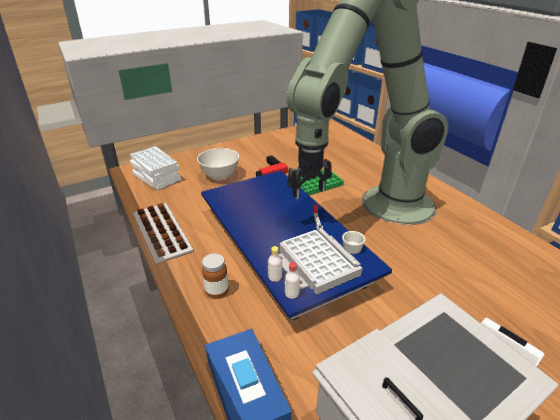

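```bash
python3 -c "
from h import *
I=viewer.camera_info('wrist')
print(ray(I,[(213,257)],.138),ray(I,[(270,117)],.108))
im=cv2.imread('pics/top11.png')
print('mould front near rows', )
cv2.imwrite('pics/top11c.png',cv2.resize(im[140:255,160:330],None,fx=4.5,fy=4.5,interpolation=cv2.INTER_CUBIC))
go(.436,.010,.102,np.pi/2+TY)
"
```

```text
[[0.41504366 0.01649179 0.138     ]] [[0.44730738 0.08885345 0.108     ]]
mould front near rows
t 15.35 pos [0.4506 0.0217 0.1815] rpy [ 3.1408e+00 -3.0000e-04  1.5543e+00] F [ 0.9  0.4 -0.6] units [-0.48 -0.58  3.18] turn [ 0.0002 -0.0001 -0.0005]
```

View pics/top11c.png

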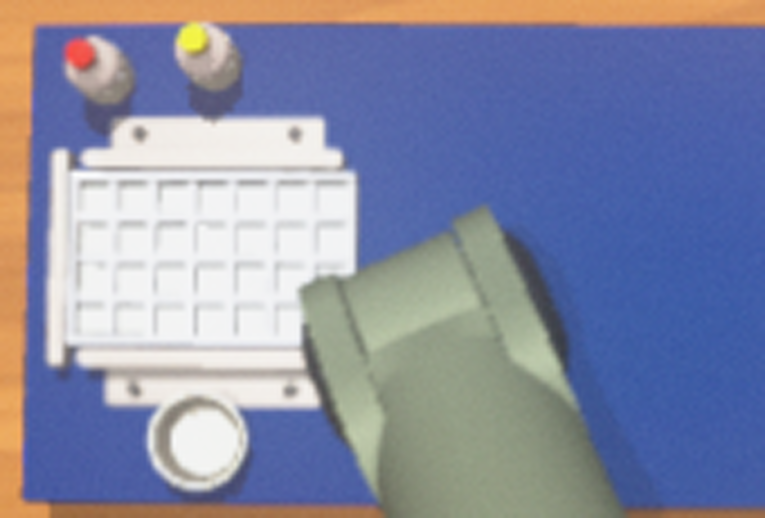

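Request:
move_arm(
  plan=[
    [-0.48,-0.58,0,0,0,0],
    [0,0,0.8,0,0,0],
    [0,0,0.9,0,0,0],
    [0,0,0.8,0,0,0],
    [0,0,0,0,0,0],
  ],
)

```text
clock: 15.85
position: [0.4347, 0.0103, 0.1169]
tool_rot: [-3.138, -0.0, 1.555]
force: [0.1, 0.1, 0.4]
grip_width: 0.0861
```

```bash
python3 -c "
from h import *
go(.436,.010,.102,np.pi/2+TY)
for n in ['scene','wrist']:
  im=viewer.grab_frame(n);cv2.imwrite('pics/%s12.png'%n,im[:,:,::-1])
im=im
"
```

```text
t 15.85 pos [0.4347 0.0103 0.1169] rpy [-3.1383e+00 -3.0000e-04  1.5550e+00] F [0.1 0.1 0.4] units [-0.01  0.06  0.6 ] turn [-0.0011 -0.0001 -0.0003]
```

View pics/wrist12.png

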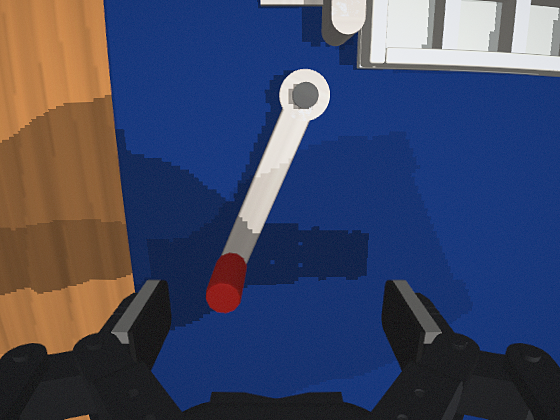

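Request:
move_arm(
  plan=[
    [0,0,0.4,0,0,0],
    [0,0,0.2,0,0,0],
    [0,0.3,0,0,0,0],
    [0,0.3,0,0,0,0],
    [0,0.2,0,0,0,0],
  ],
)

```text
clock: 16.45
position: [0.4562, 0.0099, 0.104]
tool_rot: [3.141, 0.0, 1.555]
force: [-2.3, -1.2, -0.0]
grip_width: 0.0856
```

Request:
move_arm(
  plan=[
    [0,0.3,0,0,0,0],
    [0,0.3,0,0,0,0],
    [0,0.3,0,0,0,0],
    [0,0.3,0,0,0,0],
    [0,0,0,0,0,0],
  ],
)

```text
clock: 16.95
position: [0.4863, 0.0096, 0.1038]
tool_rot: [3.141, -0.0, 1.555]
force: [0.3, 0.1, -0.0]
grip_width: 0.0857
```

```bash
python3 -c "
from h import *
go(.436,.010,.102,np.pi/2+TY)
for n in ['scene','wrist']:
  im=viewer.grab_frame(n);cv2.imwrite('pics/%s13.png'%n,im[:,:,::-1])
im=im
"
```

```text
t 16.95 pos [0.4863 0.0096 0.1038] rpy [ 3.1408e+00 -5.0000e-04  1.5546e+00] F [ 0.3  0.1 -0. ] units [-0.02 -2.01  0.07] turn [ 0.0002 -0.0001 -0.0004]
```

View pics/wrist13.png

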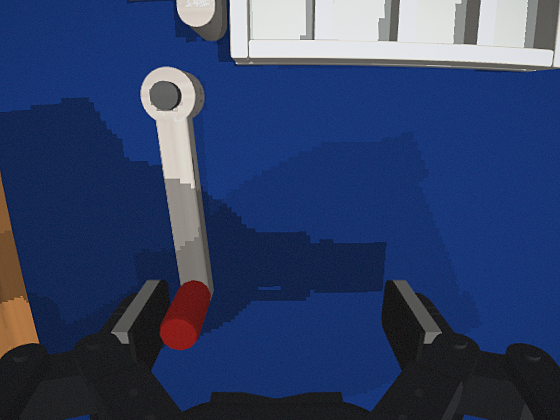

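Request:
move_arm(
  plan=[
    [0,0.3,0,0,0,0],
    [0.05,0.3,0,0,0,0],
    [0.1,0.3,0,0,0,0],
    [0.15,0.3,0,0,0,0],
    [0.15,0.25,0,0,0,0],
  ],
)

```text
clock: 17.55
position: [0.5225, 0.0206, 0.1038]
tool_rot: [3.141, -0.0, 1.555]
force: [-1.1, -1.0, 0.1]
grip_width: 0.0853
```

Request:
move_arm(
  plan=[
    [0.2,0.25,0,0,0,0],
    [0.2,0.25,0,0,0,0],
    [0.25,0.2,0,0,0,0],
    [0,0,0,0,0,0],
  ],
)

```text
clock: 17.95
position: [0.5401, 0.0374, 0.1038]
tool_rot: [3.141, -0.001, 1.556]
force: [0.4, -0.3, -0.5]
grip_width: 0.0856
```

```bash
python3 -c "
from h import *
go(.54,.0325,.102,np.pi/2+TY)
for n in ['scene','wrist']:
  im=viewer.grab_frame(n);cv2.imwrite('pics/%s14.png'%n,im[:,:,::-1])
im=im
"
```

```text
t 17.95 pos [0.5401 0.0374 0.1038] rpy [ 3.1411e+00 -7.0000e-04  1.5559e+00] F [ 0.4 -0.3 -0.5] units [-0.2   0.    0.07] turn [ 0.0001 -0.0002  0.    ]
```

View pics/wrist14.png

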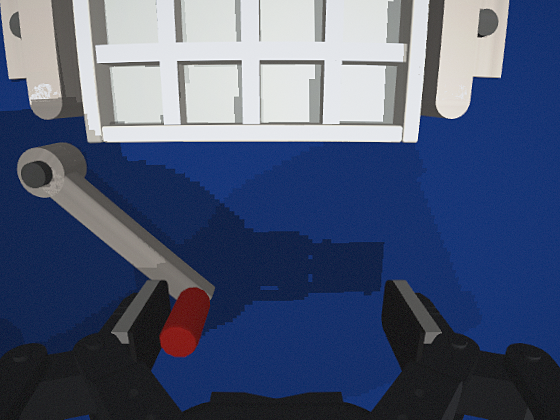

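Request:
move_arm(
  plan=[
    [0,-0.2,-0.1,0,0,0],
    [0,0,-0.9,0,0,0],
    [-0.3,0,-0.9,0,0,0],
    [-0.8,-0.6,0,0,0,0],
    [-0.6,-0.6,0,0,0,0],
  ],
)

```text
clock: 18.55
position: [0.5031, -0.0069, 0.152]
tool_rot: [3.14, 0.0, 1.554]
force: [0.2, -0.4, -1.9]
grip_width: 0.0851
```

Request:
move_arm(
  plan=[
    [0,0,0,0,0,0],
    [0,0,0,0,0,0],
    [0,0,0,0,0,0],
    [0,0,0,0,0,0],
    [0,0,0,0,0,0],
  ],
  claw=1,
  force=20,
)

```text
clock: 19.05
position: [0.5039, -0.0054, 0.1512]
tool_rot: [-3.141, -0.0, 1.555]
force: [0.2, 0.2, -0.0]
grip_width: 0.0121
```

```bash
python3 -c "
from h import *
go(.505,-.005,.118,np.pi/2+TY)
print(bot.observe()['grip_width'])
for n in ['scene','wrist','top']:
  im=viewer.grab_frame(n);cv2.imwrite('pics/%s15.png'%n,im[:,:,::-1])
im=im
"
```

```text
t 19.05 pos [ 0.5039 -0.0054  0.1512] rpy [-3.1415e+00 -2.0000e-04  1.5554e+00] F [ 0.2  0.2 -0. ] units [0.02 0.04 1.33] turn [-0.     -0.0001 -0.0001]
0.012094497010579769
```

View pics/wrist15.png

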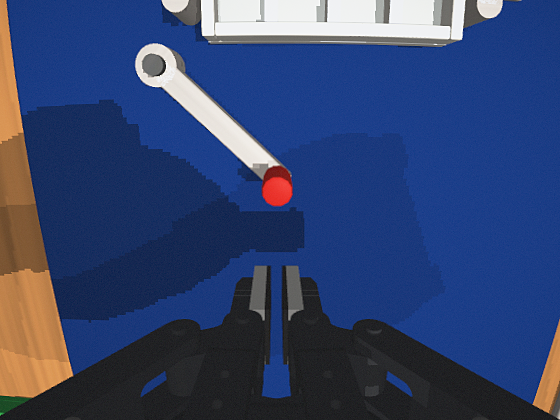

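View pics/top15.png

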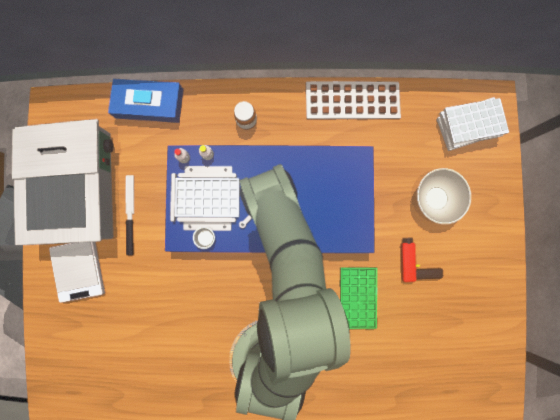

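Request:
move_arm(
  plan=[
    [0,0.1,0.5,0,0,0],
    [0,0,0.6,0,0,0],
    [0,0,0.2,0,0,0],
    [0.2,0,0,0,0,0],
    [0.2,0,0,0,0,0],
  ],
)

```text
clock: 19.7
position: [0.5065, 0.0047, 0.1189]
tool_rot: [-3.142, -0.0, 1.555]
force: [0.3, 0.7, 0.2]
grip_width: -0.0002
```

Request:
move_arm(
  plan=[
    [0.2,0.05,0,0,0,0],
    [0.2,0.1,0,0,0,0],
    [0.2,0.1,0,0,0,0],
    [0.2,0.1,0,0,0,0],
    [0.2,0.1,0,0,0,0],
  ],
)

```text
clock: 20.2
position: [0.5189, 0.029, 0.1192]
tool_rot: [3.14, 0.0, 1.554]
force: [3.0, -1.9, -0.3]
grip_width: 0.0001
```

```bash
python3 -c "
from h import *
go(.526,.069,.118,np.pi/2+TY)
print(bot.observe()['grip_width'])
for n in ['wrist']:
  im=viewer.grab_frame(n);cv2.imwrite('pics/%s16.png'%n,im[:,:,::-1])
im=im
"
```

```text
t 20.20 pos [0.5189 0.029  0.1192] rpy [3.1404e+00 3.0000e-04 1.5542e+00] F [ 3.  -1.9 -0.3] units [1.61 0.26 0.05] turn [ 0.0004  0.0001 -0.0005]
6.065623149117735e-05
```

View pics/wrist16.png

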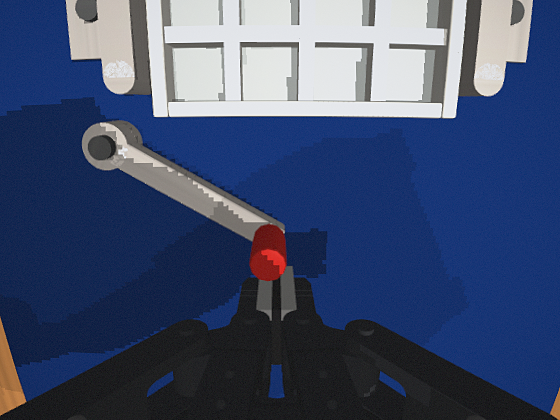

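Request:
move_arm(
  plan=[
    [0.2,0,0,0,0,0],
    [0.2,0,0,0,0,0],
    [0.2,0.05,0,0,0,0],
    [0.2,0.05,0,0,0,0],
    [0.2,0.05,0,0,0,0],
  ],
)

```text
clock: 20.75
position: [0.5222, 0.0544, 0.1188]
tool_rot: [-3.141, -0.0, 1.555]
force: [0.9, -2.0, 0.4]
grip_width: 0.0001
```

Request:
move_arm(
  plan=[
    [0.2,0,0,0,0,0],
    [0.15,0,0,0,0,0],
    [0.1,0,0,0,0,0],
    [0,0,0,0,0,0],
  ],
)

```text
clock: 21.15
position: [0.5223, 0.0656, 0.1188]
tool_rot: [-3.141, -0.0, 1.555]
force: [-0.3, -0.5, 0.1]
grip_width: 0.0001
```

```bash
python3 -c "
from h import *
go(.526,.069,.118,np.pi/2+TY)
for n in ['wrist']:
  im=viewer.grab_frame(n);cv2.imwrite('pics/%s17.png'%n,im[:,:,::-1])
im=im
"
```

```text
t 21.15 pos [0.5223 0.0656 0.1188] rpy [-3.1414e+00 -2.0000e-04  1.5553e+00] F [-0.3 -0.5  0.1] units [0.14 0.15 0.03] turn [-0.0001 -0.     -0.0002]
```

View pics/wrist17.png

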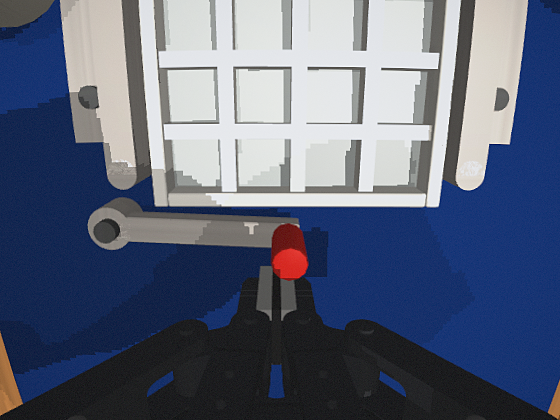

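Nearly shut. Small steps until the end stop is felt.

Request:
move_arm(
  plan=[
    [0.05,0.1,0,0,0,0],
    [0.06,0.05,0,0,0,0],
    [0.06,0,0,0,0,0],
    [0.04,0,0,0,0,0],
    [0,0,0,0,0,0],
  ],
)

```text
clock: 21.7
position: [0.5264, 0.0694, 0.1188]
tool_rot: [3.141, 0.001, 1.554]
force: [2.2, -6.1, 0.8]
grip_width: 0.0003
```

Request:
move_arm(
  plan=[
    [0.04,0,0,0,0,0],
    [0.04,0,0,0,0,0],
    [0,0,0,0,0,0],
  ],
)

```text
clock: 22.0
position: [0.5264, 0.0697, 0.1187]
tool_rot: [-3.141, 0.003, 1.553]
force: [2.5, -15.5, 2.3]
grip_width: -0.0003
```

Request:
move_arm(
  plan=[
    [-0.15,0,0,0,0,0],
    [-0.3,0,0,0,0,0],
    [-0.6,0,-0.3,0,0,0],
    [-0.8,0,-0.8,0,0,0],
    [-0.8,0,-1,0,0,0],
  ],
)

```text
clock: 22.5
position: [0.5245, 0.0054, 0.1713]
tool_rot: [-3.14, -0.0, 1.556]
force: [0.3, -0.0, 0.2]
grip_width: 0.0003
```

Request:
move_arm(
  plan=[
    [-1,0,-1,0,0,0],
    [-1,0,-0.5,0,0,0],
    [-1,0,0,0,0,0],
    [-1,0,0,0,0,0],
    [-1,0,0,0,0,0],
  ],
)

```text
clock: 23.0
position: [0.523, -0.1201, 0.209]
tool_rot: [3.141, -0.0, 1.555]
force: [-0.5, 0.9, 0.5]
grip_width: 0.0
```

Run:
```python
from h import *
go(.526,.069,.118,np.pi/2+TY)
for n in ['scene','top']:
  im=viewer.grab_frame(n);cv2.imwrite('pics/%s18.png'%n,im[:,:,::-1])
im=im[:,:,::-1].copy()
cv2.imwrite('pics/top18c.png',cv2.resize(im[140:255,160:290],None,fx=5,fy=5,interpolation=cv2.INTER_CUBIC))
hsv=cv2.cvtColor(im,cv2.COLOR_BGR2HSV); m=(cv2.inRange(hsv,(0,150,100),(8,255,255))|cv2.inRange(hsv,(172,150,100),(180,255,255)))
m[:170]=0;m[235:]=0;m[:,:230]=0;m[:,270:]=0
v,u=np.nonzero(m); k=tab(ray(viewer.camera_info('top'),[(u.mean(),v.mean())],.138))[0]; print('knob table',k, 'angle',np.arctan2(k[0]+.083,-(k[1]+.112)))
print('mould rear',fit(edge_v(im,range(180,186),248,236,.114),1))
```

```text
t 23.00 pos [ 0.523  -0.1201  0.209 ] rpy [ 3.1413e+00 -1.0000e-04  1.5548e+00] F [-0.5  0.9  0.5] units [ 7.56 -0.    3.64] turn [ 0.0001 -0.     -0.0003]
knob table [-0.00440106 -0.1104897 ] angle 1.5900091937161918
mould rear val -0.0997 at 0.045 slope 0.0236 sd 0.0002
```

View pics/top18c.png

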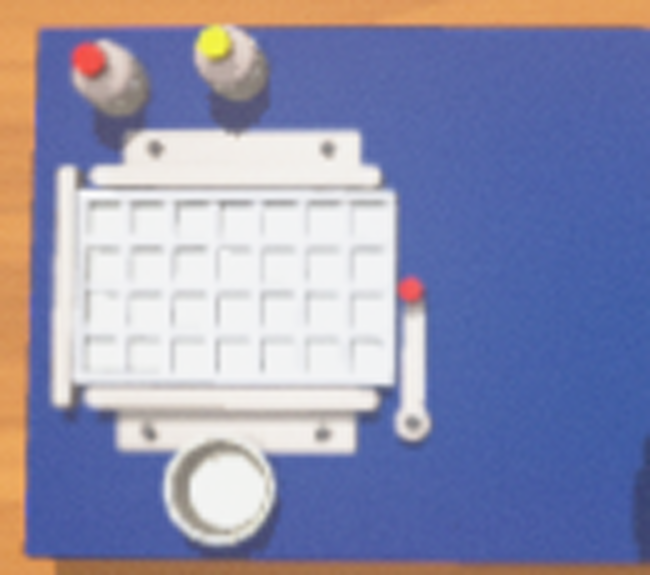

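View pics/scene18.png

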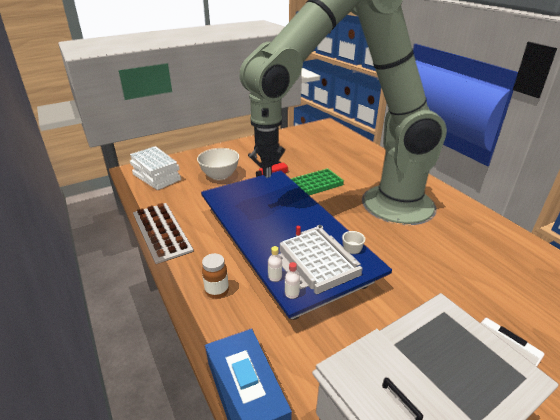

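Request:
move_arm(
  plan=[
    [0,0,0,0,0,0],
    [0,0,0,0,0,0],
  ],
)

```text
clock: 23.3
position: [0.5232, -0.1181, 0.2088]
tool_rot: [3.142, -0.0, 1.556]
force: [0.4, 0.4, -0.9]
grip_width: -0.0003
```

```bash
python3 -c "
from h import *
s=bot.observe(); print(s['clock'],s['force'].round(1),abs(s['qd']).max())
print(workorder.job_done())"
```

```text
23.3 [ 0.4  0.4 -0.9] 0.01088160420255402
the job is handed in; nothing more can be done
None
```

The mould is home against the stop, the keeper is shut behind it, and I handed the job in at 23.3 s.

**What I did:** I squared and centred the white mould with a two-finger push from its far side. Then I pushed it flat from behind, through the guides, until it hit the stop (18 N with no further travel). I swung the keeper round by its knob, first with the open finger and then with the shut fingers, until it hit its end stop (15.5 N with no further travel). Then I backed the arm well clear.

**Last checks:**
- **Mould:** the top view puts its rear face at y = -99.7 mm in the table frame, where -100 mm is fully home. It lies straight between the guides.
- **Keeper:** the knob measures 1.59 rad against the nominal 1.57. The difference is within the camera calibration error.
- **Everything else:** the bottles, ramekin and the rest of the bench look unmoved by eye in the before and after pictures. I did not measure them.
- **Forces:** the highest reading I saw at the wrist was about 19 N.

One mid-run measurement, of the mould's front edge at the stop, failed because there was no blue gap left to detect. I relied on the contact force and the rear-face measurement instead. No checks disagreed.

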